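# Find and release the latched bay key on the cell charger

### The arm

A 6-joint arm with a two-finger parallel gripper is mounted at the origin on the work surface. World frame = base frame: x ahead of the robot, y to its left, z up, the work surface at z = 0. Lengths are in m, angles in rad, forces in N, time in s.
With the tool pointing down it reaches from about 0.375 to 0.9 m from the base axis. Payload 3.1 kg.
Tool frame: the origin (TCP) lies at the very end of the fingers, on their centre line; the grasp point (between the pads) lies ctrl.grasp_offset behind it (ctrl.grasp_offset is the distance from the TCP to the grasp point, in m); z points along the fingers, x is the direction in which the jaws open and shut, and the axes are right-handed (so a half turn about z gives the same grasp; the last joint's range is limited). The gripper opens to 85 mm and grips with 20 to 120 N. Pads are 22 mm wide; open, the fingers measure 114 mm over their backs; the gripper's body (76 mm by 85 mm) begins 54 mm behind the grasp point. The pads swing forward as they close: fully open they stand 13 mm farther back than shut.
Start: joints at [-1.423, 0.527, 1.433, -0, 1.181, -0.178], TCP at [0.201, -0.592, 0.231] pointing down, gripper open.
Joint ranges: [-3.08, 3.08], [-0.75, 2.2], [0.22, 2.44], [-1.43, 4.57], [0, 2.65], [-2.85, 2.85]. Speed limits (rad/s): [2.79, 2.79, 3.14, 3.14, 3.14, 3.14].

### API

Orientations are given as a unit quaternion [x, y, z, w].
In Python, from rig import ctrl gives the robot as it stands.
- The arm moves only by the shell command python3 -m crank 'ROWS' [OPENING] [FORCE]. ROWS is JSON, a list of rows, each an object with "offset": the shift along the tool's x, y, z in cm, a list of three; "delta_rot": the turn, a rotation vector about the tool's x, y, z in rad, a list of three. In form: [{"offset": [tx, ty, tz], "delta_rot": [ax, ay, az]}, ...]. A call has 1 to 10 rows; each row is the pose to reach, as a shift and turn from the pose commanded when the call began, along the tool's axes at that moment; what a row does not reach only later rows make up. A row lasts 1/8 s, in which the tool goes at most 62.5 mm and 10.7 degrees, less where a joint would pass 70% of its speed; a pose out of reach is approached as far as the arm can. A call with a gripper value outside its range is refused whole. OPENING is the finger opening in cm, from 0 to 8.54, set as the call begins (- or left out, the last holds). The fingers move at their own pace and stop on an object; FORCE is the grip in N (left out, the last holds). Time passes only in rows, so rows that repeat a pose let the fingers close. It gives the time, the measured TCP pose, the force and the opening at its end, in the units of the state.
- ctrl.read_state(): the state, without advancing time (a new reading comes with each control period).
- ctrl.get_image(name): name is "scene" or "top"; returns the picture (420x560x3 uint8, red, green, blue); there is no depth.
- ctrl.camera_model(name): a dict with "fov_y" (degrees; the focal length in pixels is half the picture's height over the tangent of half this angle, whatever the lens; pixels are square), "cx", "cy" (the principal point, pixels), "D" ([k1, k2, p1, p2, k3] as OpenCV has them; the pictures are not rectified), "rvec" (rotation vector, rad) and "tvec" (3), from world to camera coordinates, as OpenCV has them. Camera axes: x right, y down, z forward; pixel columns grow to the right and rows downward; lengths in m; the calibration is good to about 2 mm. A picture is of the moment at which its call begins. camera_model takes no time and is no camera call.
- ctrl.finish_job(): hands the job in, once; it reports no verdict.
Trained networks look in the newest picture that a camera, given by its name, has taken for a name from the list of things; names that differ only in an ending like _2 or _b are one class to them, and where a whole thing is asked for, a point or a joint stands for the part that bears it (a point fixed in the world has none). Each returns a list of dicts, best first, with "score" (0 to 1); they miss things now and then, are a little off and sometimes report something else, mostly with a low value. They report only what shows in the picture. A call takes as long as a camera call.
- ctrl.find_in(camera, name): "xyz" ([x, y, z] in m, in world coordinates, good to about 4 mm: the middle of the surface that is visible of it).
- ctrl.silhouettes(camera, name): "pixels" (420x560 bool, what is visible of it).
The state is a dict: "clock": time; "joints": joint angles; "qd": joint speeds; "joint_torque": joint torques, N m; "position": TCP position; "tcp_rot": TCP orientation; "wrist_force": force on the tool from outside, world axes, zero at the start; "torque": the same for the moment, N m; "gripper_width": finger opening in m.
Only numpy, scipy, OpenCV 4.12 (cv2) and the standard library are available. Lean on these libraries where they do the work, as an engineer would, in place of code of your own. Each camera call takes 0.05 s, during which the arm holds its last target.

### The job

One of the four bay keys on the cell charger has been left latched down. Feel along the row with a fingertip, tapping each key lightly in turn from the robot's left to its right without pressing any in, then press the key that is already down fully in and let it go, so that all four keys stand up. Nothing is to be gripped or picked up: leave the cells, the cell box, the thumb nuts and the lens where they are.

Things in the scene. Friction and masses are not known exactly. Their poses are not given: they have to be found in the camera images.
- charger: Grey four-bay cell charger fixed to the shelf, 175 mm deep (its x), 186 wide (its y), front deck 46 mm high, rear block 52. Origin: centre of its underside. Its -x side faces the robot, +y is the robot's left. Four keys stand on the front deck at x = -58, y = +57, +19, -19, -57 mm (which named key is where varies); behind them bays at x = -20 to 60 mm hold cells, tops 54 mm above the shelf.
- key_k_top (a point): Centre of the flat top of key k, moving with the key. All four keys are identical white caps, 22 mm (charger x) by 20 mm (charger y), 38 mm apart. An up key's top is 58 mm above the shelf, 12 mm above the deck; the latched key's top is about 54.3 mm above the shelf.
- key_k (a joint): How far key k is down, m: 0 up, about 0.0037 latched, 0.0065 bottom stop. Spring: 1.5 N at the top plus 0.8 N per mm (about 7 N at the stop), lightly damped. An up key yields to a light tap and comes back; the latched one does not give below about 4.5 N; pressed to the stop and let go it springs up. An up key deeper than 0.0052 counts as pressed in.
- key_m_top (a point): Centre of the flat top of key m, moving with the key. All four keys are identical white caps, 22 mm (charger x) by 20 mm (charger y), 38 mm apart. An up key's top is 58 mm above the shelf, 12 mm above the deck; the latched key's top is about 54.3 mm above the shelf.
- key_m (a joint): How far key m is down, m: 0 up, about 0.0037 latched, 0.0065 bottom stop. Spring: 1.5 N at the top plus 0.8 N per mm (about 7 N at the stop), lightly damped. An up key yields to a light tap and comes back; the latched one does not give below about 4.5 N; pressed to the stop and let go it springs up. An up key deeper than 0.0052 counts as pressed in.
- key_p_top (a point): Centre of the flat top of key p, moving with the key. All four keys are identical white caps, 22 mm (charger x) by 20 mm (charger y), 38 mm apart. An up key's top is 58 mm above the shelf, 12 mm above the deck; the latched key's top is about 54.3 mm above the shelf.
- key_p (a joint): How far key p is down, m: 0 up, about 0.0037 latched, 0.0065 bottom stop. Spring: 1.5 N at the top plus 0.8 N per mm (about 7 N at the stop), lightly damped. An up key yields to a light tap and comes back; the latched one does not give below about 4.5 N; pressed to the stop and let go it springs up. An up key deeper than 0.0052 counts as pressed in.
- key_t_top (a point): Centre of the flat top of key t, moving with the key. All four keys are identical white caps, 22 mm (charger x) by 20 mm (charger y), 38 mm apart. An up key's top is 58 mm above the shelf, 12 mm above the deck; the latched key's top is about 54.3 mm above the shelf.
- key_t (a joint): How far key t is down, m: 0 up, about 0.0037 latched, 0.0065 bottom stop. Spring: 1.5 N at the top plus 0.8 N per mm (about 7 N at the stop), lightly damped. An up key yields to a light tap and comes back; the latched one does not give below about 4.5 N; pressed to the stop and let go it springs up. An up key deeper than 0.0052 counts as pressed in.
- cell_1: Loose round cell, 21 mm diameter, 70 mm long, 70 g, lying along the charger's x in its far left bay; origin under its middle, on the bay floor. To be left alone.
- cell_2: Loose round cell, 21 mm diameter, 70 mm long, 70 g, lying along the charger's x in its second from left bay; origin under its middle, on the bay floor. To be left alone.
- cell_3: Loose round cell, 21 mm diameter, 70 mm long, 70 g, lying along the charger's x in its far right bay; origin under its middle, on the bay floor. To be left alone.
- cell_box: Loose black polymer box of upright cells, 104 by 90 mm, 76 mm high to the cell tops, on the shelf to the robot's left of the charger; origin at the centre of its underside. To be left alone.
- nut_1: Loose brass thumb nut, 20 mm diameter, 14 mm high, standing on the shelf in front of the charger (robot side); origin at the centre of its underside. To be left alone.
- nut_2: Loose brass thumb nut, 20 mm diameter, 14 mm high, standing on the shelf to the robot's right of the charger; origin at the centre of its underside. To be left alone.
- lens: Loose frosted glass indicator lens, a dome 30 mm wide and 17 mm high, on the shelf to the robot's left of the charger; origin at the centre of its underside. To be left alone.

How it is judged:
On the way, in this order (a step that is already met when the one before it is completed fails the run):
1. the far left key is tapped lightly by a finger, the latched key still being latched (value of joint key_m above 0.003 m and ((contact force between the fingers and key_k above 0.4 N and y of key_k_top in the frame of charger between 0.045 and 0.069 m) or (contact force between the fingers and key_m above 0.4 N and y of key_m_top in the frame of charger between 0.045 and 0.069 m) or (contact force between the fingers and key_p above 0.4 N and y of key_p_top in the frame of charger between 0.045 and 0.069 m) or (contact force between the fingers and key_t above 0.4 N and y of key_t_top in the frame of charger between 0.045 and 0.069 m))), for 0.02 s.
2. the second from the left key is tapped lightly by a finger, the latched key still being latched (value of joint key_m above 0.003 m and ((contact force between the fingers and key_k above 0.4 N and y of key_k_top in the frame of charger between 0.007 and 0.031 m) or (contact force between the fingers and key_m above 0.4 N and y of key_m_top in the frame of charger between 0.007 and 0.031 m) or (contact force between the fingers and key_p above 0.4 N and y of key_p_top in the frame of charger between 0.007 and 0.031 m) or (contact force between the fingers and key_t above 0.4 N and y of key_t_top in the frame of charger between 0.007 and 0.031 m))), for 0.02 s.
3. the third from the left key is tapped lightly by a finger, the latched key still being latched (value of joint key_m above 0.003 m and ((contact force between the fingers and key_k above 0.4 N and y of key_k_top in the frame of charger between -0.031 and -0.007 m) or (contact force between the fingers and key_m above 0.4 N and y of key_m_top in the frame of charger between -0.031 and -0.007 m) or (contact force between the fingers and key_p above 0.4 N and y of key_p_top in the frame of charger between -0.031 and -0.007 m) or (contact force between the fingers and key_t above 0.4 N and y of key_t_top in the frame of charger between -0.031 and -0.007 m))), for 0.02 s.
4. the far right key is tapped lightly by a finger, the latched key still being latched (value of joint key_m above 0.003 m and ((contact force between the fingers and key_k above 0.4 N and y of key_k_top in the frame of charger between -0.069 and -0.045 m) or (contact force between the fingers and key_m above 0.4 N and y of key_m_top in the frame of charger between -0.069 and -0.045 m) or (contact force between the fingers and key_p above 0.4 N and y of key_p_top in the frame of charger between -0.069 and -0.045 m) or (contact force between the fingers and key_t above 0.4 N and y of key_t_top in the frame of charger between -0.069 and -0.045 m))), for 0.02 s.
5. the latched key is pressed in by a finger past its latch (deeper than 5 mm) (value of joint key_m above 0.005 m and contact force between the fingers and key_m above 2 N), for 0.02 s.
At the end, for the whole second after the job is handed in: All four keys are up (within 0.8 mm of the top of their travel), and the three cells, the cell box, the two thumb nuts and the lens lie at rest within 15 mm of where they began (value of joint each of key_k, key_m, key_p, key_t below 0.0008 m and distance of each of cell_1, cell_2, cell_3, cell_box, nut_1, nut_2, lens from where it was at the start of the episode below 0.015 m and linear speed of each of cell_1, cell_2, cell_3, cell_box, nut_1, nut_2, lens below 0.02 m/s); the robot touches nothing.
It fails at once if a key that was up is pressed deeper than 5.2 mm, a full press instead of a light tap (value of joint any of key_k, key_p, key_t above 0.0052 m).
It fails at once if a cell, the cell box, a thumb nut or the lens is shifted or lifted by more than 15 mm (distance of any of cell_1, cell_2, cell_3, cell_box, nut_1, nut_2, lens from where it was at the start of the episode above 0.015 m).
It also fails if it takes over 42 s, if anything falls off the work surface, if the arm or the gripper's body presses on something with over 40 N, if the wrist force passes 120 N, or if a joint passes its speed limit or range.

## Working session

There is one attempt and no reset: what is moved stays moved. The work goes in short steps, Python scripts to look and compute and a shell command to move; the robot and the scene stay as the last step left them, time stands still between calls to the robot, and variables do not carry over. Pictures are saved under pics/ and viewed, and the job is handed in when it is done.

```bash
mkdir -p pics
python3 - <<'E'
from rig import ctrl
import cv2,numpy as np
s=ctrl.read_state()
for k,v in s.items(): print(k,np.round(v,4))
print(ctrl.grasp_offset)
for n in("scene","top"):
    im=ctrl.get_image(n); cv2.imwrite(f"pics/{n}0.png",im[:,:,::-1])
    print(ctrl.camera_model(n))
    for t in("charger","key_m_top"):
        try:
            for d in ctrl.find_in(n,t)[:5]: print(n,t,np.round(d["xyz"],4),round(d["score"],2))
        except Exception as e: print(e)
E
```

```text
clock 0.0
joints [-1.4225  0.5285  1.4339  0.      1.1814 -0.1785]
qd [-0.0014 -0.0004  0.0003 -0.     -0.0014 -0.0006]
joint_torque [ 4.00000e-04 -4.42353e+01 -1.78024e+01 -4.00000e-04  8.40000e-03
  0.00000e+00]
position [ 0.2005 -0.5912  0.2303]
tcp_rot [ 8.127e-01 -5.827e-01 -8.000e-04 -8.000e-04]
wrist_force [-0.6822 -0.4024 -0.5831]
torque [ 0.0184 -0.0154  0.0443]
gripper_width 0.0855
0.0187
{'fov_y': 45.58161635340613, 'cx': 283.49148395649183, 'cy': 211.03876491743142, 'D': array([-0.15578588,  0.        ,  0.        ,  0.        ,  0.        ]), 'rvec': array([ 2.18108625,  0.9191882 , -0.36558713]), 'tvec': array([-0.47265838, -0.16228759,  1.27226383])}
scene charger [ 0.6144 -0.0847  0.0458] 0.65
scene key_m_top [ 0.5389 -0.0436  0.0556] 0.65
{'fov_y': 55.93583919405936, 'cx': 277.5939129705524, 'cy': 210.2447244490428, 'D': array([0.01830998, 0.        , 0.        , 0.        , 0.        ]), 'rvec': array([ 2.11866584, -2.16958978,  0.12901426]), 'tvec': array([0.15393973, 0.52969188, 0.72357406])}
top charger [ 0.5868 -0.0698  0.0434] 0.83
top charger [0.5817 0.0668 0.0108] 0.25
top charger [ 0.532  -0.0402  0.0529] 0.19
top key_m_top [ 0.5316 -0.04    0.0545] 0.58
```

View pics/scene0.png

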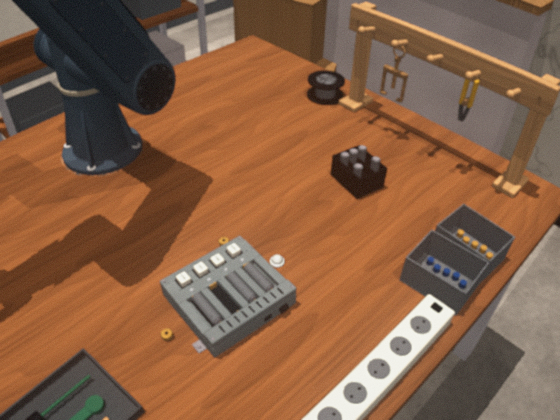

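View pics/top0.png

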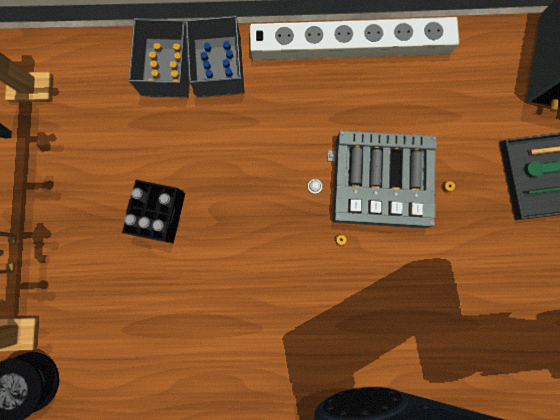

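The top view shows four white key caps at about (355,206), (375,207), (396,208) and (417,209). The lens is at (315,186), the nuts at (341,240) and (450,186), and the box at (154,211). Next I'll locate the caps precisely.

```bash
cat > h.py <<'E'
from rig import ctrl
import cv2,numpy as np
def cam(n):
    c=ctrl.camera_model(n); f=210/np.tan(np.radians(c["fov_y"]/2))
    return np.array([[f,0,c["cx"]],[0,f,c["cy"]],[0,0,1]]),c["D"],c["rvec"],c["tvec"]
def proj(n,P):
    K,D,r,t=cam(n); return cv2.projectPoints(np.array(P,float).reshape(-1,1,3),r,t,K,D)[0].reshape(-1,2)
def toplane(n,uv,z):
    K,D,r,t=cam(n); R=cv2.Rodrigues(r)[0]
    p=cv2.undistortPoints(np.array(uv,float).reshape(-1,1,2),K,D).reshape(-1,2)
    d=np.c_[p,np.ones(len(p))]@R; o=-R.T@t
    return o+d*((z-o[2])/d[:,2])[:,None]
E
python3 - <<'E'
from h import *
seeds={"top":[(355,206),(375,207),(396,208),(417,209)],"scene":[(234,250),(218,260),(201,269),(184,279)]}
for n in seeds:
    im=cv2.imread(f"pics/{n}0.png"); m=(im.min(2)>165).astype(np.uint8)
    k,l,st,c=cv2.connectedComponentsWithStats(m)
    uv=[]
    for s in seeds[n]:
        d=np.hypot(*(c-np.array(s)).T); d[st[:,4]<25]=1e9; d[0]=1e9;i=d.argmin(); print(n,c[i].round(1),st[i]); uv.append(c[i])
    P=toplane(n,uv,.0575); print(P.round(4)); print(np.diff(P,axis=0).round(4))
    (x0,y0,x1,y1)=(330,125,445,235) if n=="top" else(150,225,310,360)
    cv2.imwrite(f"pics/{n}_zoom.png",cv2.resize(im[y0:y1,x0:x1],None,fx=5,fy=5,interpolation=cv2.INTER_CUBIC)[:600,:800])
E
```

```text
top [355.5 205. ] [351 200  10  11 110]
top [375.5 206.2] [371 201  10  12 110]
top [396.8 207. ] [392 202  11  12 117]
top [417.2 208.6] [412 203  11  12 119]
[[ 0.5367 -0.0046  0.0575]
 [ 0.5335 -0.0416  0.0575]
 [ 0.5309 -0.0809  0.0575]
 [ 0.5271 -0.1183  0.0575]]
[[-0.0032 -0.037   0.    ]
 [-0.0026 -0.0394  0.    ]
 [-0.0039 -0.0374  0.    ]]
scene [233.  247.7] [226 243  15  11 103]
scene [216.9 258.3] [210 253  14  12 109]
scene [200.2 266.7] [193 261  15  12 115]
scene [182.8 276.7] [176 271  15  12 117]
[[ 0.539  -0.007   0.0575]
 [ 0.5383 -0.0465  0.0575]
 [ 0.5329 -0.0822  0.0575]
 [ 0.5296 -0.1203  0.0575]]
[[-0.0007 -0.0395  0.    ]
 [-0.0054 -0.0357  0.    ]
 [-0.0032 -0.038   0.    ]]
```

View pics/top_zoom.png

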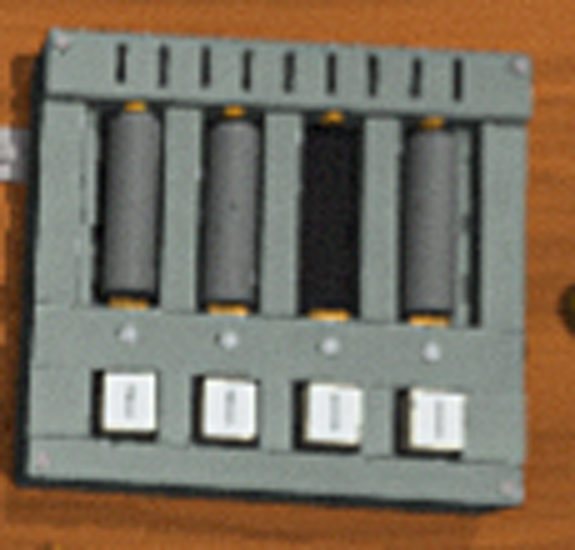

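View pics/scene_zoom.png

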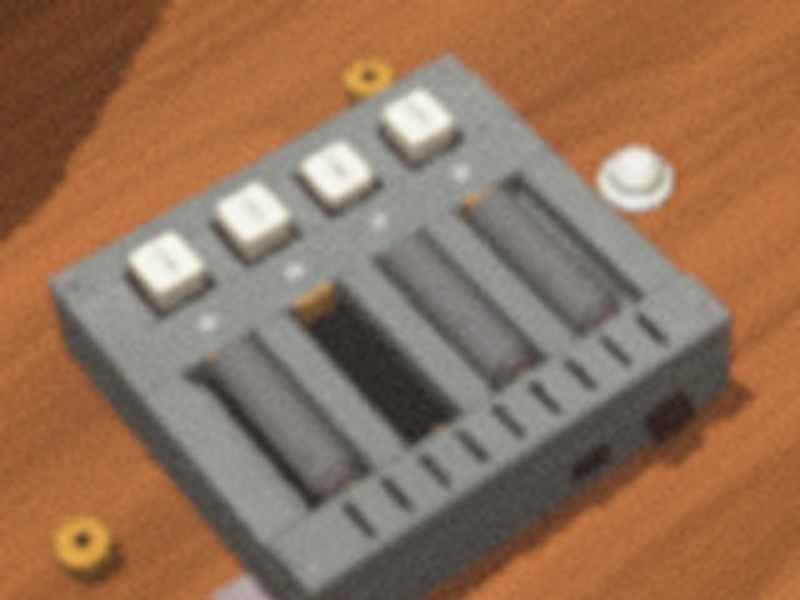

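The two views agree to about 3 mm. The caps run from (0.538,-0.006) to (0.529,-0.119), with the charger yawed about -4.8°. In the scene view the second cap from the left looks slightly low, which I'll check by feel. Next I'll close the fingers and move above the far left key.

```bash
python3 -m crank '[{"offset":[-6,-7,1],"delta_rot":[0,0,0.1]},{"offset":[-12,-13.5,2],"delta_rot":[0,0,0.2]},{"offset":[-17,-19,4],"delta_rot":[0,0,0.3]},{"offset":[-22,-25,6],"delta_rot":[0,0,0.41]},{"offset":[-26,-30,8],"delta_rot":[0,0,0.41]},{"offset":[-31,-35,10],"delta_rot":[0,0,0.41]},{"offset":[-35,-40,10],"delta_rot":[0,0,0.41]},{"offset":[-40,-45,10],"delta_rot":[0,0,0.41]},{"offset":[-44.6,-50.8,10],"delta_rot":[0,0,0.41]},{"offset":[-44.6,-50.8,10],"delta_rot":[0,0,0.41]}]' 0 20; python3 -m crank '[{"offset":[0,0,0],"delta_rot":[0,0,0]},{"offset":[0,0,0],"delta_rot":[0,0,0]},{"offset":[0,0,0],"delta_rot":[0,0,0]}]'
python3 - <<'E'
from h import *
s=ctrl.read_state();print(s["clock"],s["position"],s["gripper_width"],s["wrist_force"])
from scipy.spatial.transform import Rotation as R
print(R.from_quat(s["tcp_rot"]).as_matrix().round(3))
E
```

```text
clock: 1.55
position: [0.5093, -0.0567, 0.1349]
tcp_rot: [-0.677, 0.736, -0.0, 0.0]
wrist_force: [0.5, -0.2, 0.0]
gripper_width: -0.0001
clock: 1.92
position: [0.5075, -0.0598, 0.135]
tcp_rot: [-0.676, 0.737, 0.0, -0.0]
wrist_force: [0.3, -0.1, 0.9]
gripper_width: -0.0001
1.925 [ 0.50753474 -0.05976458  0.13497786] -0.00013584028292263234 [ 0.34229486 -0.05204287  0.93927779]
[[-0.085 -0.996 -0.   ]
 [-0.996  0.085 -0.   ]
 [ 0.     0.    -1.   ]]
```

```bash
python3 -m crank '[{"offset":[-4,-1.8,3],"delta_rot":[0,0,0]},{"offset":[-5.64,-2.61,5],"delta_rot":[0,0,0]},{"offset":[-5.64,-2.61,6.9],"delta_rot":[0,0,0]},{"offset":[-5.64,-2.61,6.9],"delta_rot":[0,0,0]},{"offset":[-5.64,-2.61,6.9],"delta_rot":[0,0,0]}]'
python3 - <<'E'
from h import *
s=ctrl.read_state();print(s["clock"],s["position"],s["gripper_width"],s["wrist_force"])
for n in("scene","top"):
    im=ctrl.get_image(n)[:,:,::-1]; cv2.imwrite(f"pics/{n}1.png",im)
(x0,y0,x1,y1)=(150,200,310,320)
im=cv2.imread("pics/scene1.png");cv2.imwrite(f"pics/s1z.png",cv2.resize(im[y0:y1,x0:x1],None,fx=5,fy=5,interpolation=cv2.INTER_CUBIC))
E
```

```text
clock: 2.55
position: [0.5389, -0.0057, 0.0665]
tcp_rot: [-0.676, 0.737, -0.0, 0.0]
wrist_force: [0.1, 0.0, 0.5]
gripper_width: -0.0002
2.55 [ 0.53889764 -0.00568149  0.06646856] -0.00019379408299248865 [0.11131174 0.01315223 0.47743499]
```

View pics/s1z.png

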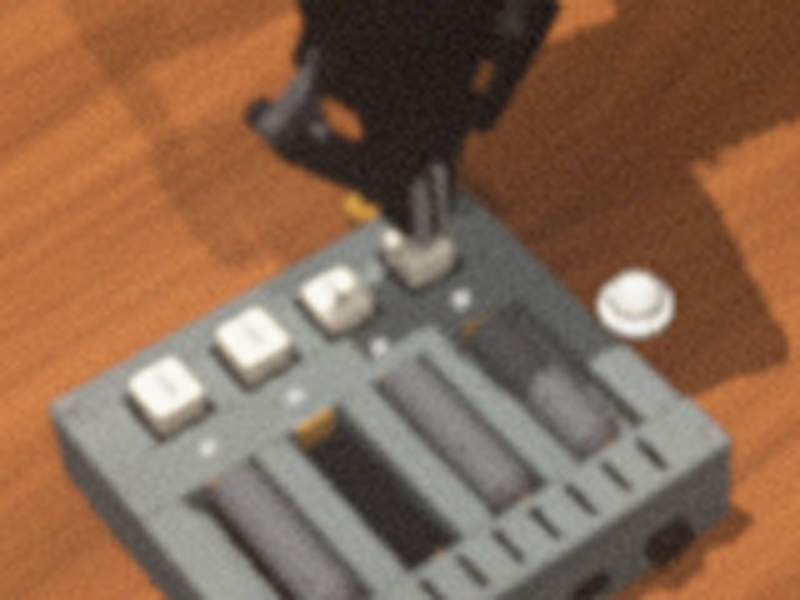

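The fingertip sits just above the far left cap, at about (235,246) in the full scene picture. Now I'll descend gently and watch the force.

```bash
python3 -m crank '[{"offset":[0,0,0.4],"delta_rot":[0,0,0]},{"offset":[0,0,0.7],"delta_rot":[0,0,0]},{"offset":[0,0,0.7],"delta_rot":[0,0,0]}]'; python3 -m crank '[{"offset":[0,0,0.1],"delta_rot":[0,0,0]},{"offset":[0,0,0.2],"delta_rot":[0,0,0]},{"offset":[0,0,0.2],"delta_rot":[0,0,0]}]'
```

```text
clock: 3.02
position: [0.5386, -0.0043, 0.0587]
tcp_rot: [-0.677, 0.736, 0.0, -0.0]
wrist_force: [0.0, 0.3, 0.3]
gripper_width: -0.0001
clock: 3.4
position: [0.5388, -0.0043, 0.057]
tcp_rot: [-0.677, 0.736, -0.0, 0.0]
wrist_force: [-0.7, 0.8, 2.0]
gripper_width: -0.0004
```

```bash
python3 -m crank '[{"offset":[0,0,0.05],"delta_rot":[0,0,0]},{"offset":[0,0,0.05],"delta_rot":[0,0,0]}]'; python3 -m crank '[{"offset":[0,0,0.1],"delta_rot":[0,0,0]},{"offset":[0,0,0.1],"delta_rot":[0,0,0]}]'
```

```text
clock: 3.65
position: [0.5388, -0.0043, 0.0565]
tcp_rot: [-0.677, 0.736, -0.0, 0.0]
wrist_force: [-0.9, 0.7, 3.1]
gripper_width: -0.0
clock: 3.9
position: [0.5388, -0.0044, 0.0554]
tcp_rot: [-0.677, 0.736, -0.0, 0.0]
wrist_force: [-0.3, 1.0, 4.7]
gripper_width: -0.0001
```

The force rises softly with depth, so the far left key is up and tapped. Moving to the second key.

```bash
python3 -m crank '[{"offset":[0,0,-1.2],"delta_rot":[0,0,0]},{"offset":[1.9,0,-1.2],"delta_rot":[0,0,0]},{"offset":[3.85,0,-1.2],"delta_rot":[0,0,0]},{"offset":[3.85,0,-0.8],"delta_rot":[0,0,0]},{"offset":[3.85,0,-0.4],"delta_rot":[0,0,0]},{"offset":[3.85,0,-0.4],"delta_rot":[0,0,0]}]'; python3 -m crank '[{"offset":[0,0,0.1],"delta_rot":[0,0,0]},{"offset":[0,0,0.2],"delta_rot":[0,0,0]},{"offset":[0,0,0.2],"delta_rot":[0,0,0]}]';python3 -m crank '[{"offset":[0,0,0.05],"delta_rot":[0,0,0]},{"offset":[0,0,0.1],"delta_rot":[0,0,0]},{"offset":[0,0,0.1],"delta_rot":[0,0,0]}]'
```

```text
clock: 4.65
position: [0.535, -0.0424, 0.0587]
tcp_rot: [-0.677, 0.736, 0.001, -0.0]
wrist_force: [0.2, -0.1, -0.6]
gripper_width: 0.0001
clock: 5.03
position: [0.5356, -0.0425, 0.0574]
tcp_rot: [-0.677, 0.736, 0.0, 0.0]
wrist_force: [-0.5, 0.8, 0.5]
gripper_width: -0.0001
clock: 5.4
position: [0.5356, -0.0428, 0.0564]
tcp_rot: [-0.677, 0.736, 0.0, -0.0]
wrist_force: [0.3, -0.5, 0.2]
gripper_width: -0.0001
```

```bash
python3 -m crank '[{"offset":[0,0,0.1],"delta_rot":[0,0,0]},{"offset":[0,0,0.1],"delta_rot":[0,0,0]}]';python3 -m crank '[{"offset":[0,0,0.05],"delta_rot":[0,0,0]},{"offset":[0,0,0.05],"delta_rot":[0,0,0]}]';python3 -m crank '[{"offset":[0,0,0.03],"delta_rot":[0,0,0]},{"offset":[0,0,0.03],"delta_rot":[0,0,0]}]'
```

```text
clock: 5.65
position: [0.5355, -0.0428, 0.0553]
tcp_rot: [-0.677, 0.736, 0.0, -0.0]
wrist_force: [0.1, -0.5, 0.3]
gripper_width: -0.0002
clock: 5.9
position: [0.5356, -0.0428, 0.0548]
tcp_rot: [-0.677, 0.736, 0.0, -0.0]
wrist_force: [-0.6, -0.8, -1.0]
gripper_width: -0.0001
clock: 6.15
position: [0.5356, -0.0428, 0.0546]
tcp_rot: [-0.677, 0.736, -0.0, -0.0]
wrist_force: [-1.1, 0.0, -0.4]
gripper_width: -0.0001
```

```bash
python3 -m crank '[{"offset":[0,0,0.03],"delta_rot":[0,0,0]},{"offset":[0,0,0.03],"delta_rot":[0,0,0]}]';python3 -m crank '[{"offset":[0,0,0.03],"delta_rot":[0,0,0]},{"offset":[0,0,0.03],"delta_rot":[0,0,0]}]'
```

```text
clock: 6.4
position: [0.5356, -0.0428, 0.0544]
tcp_rot: [-0.677, 0.736, -0.0, 0.0]
wrist_force: [0.1, 1.2, 0.6]
gripper_width: 0.0002
clock: 6.65
position: [0.5356, -0.0428, 0.0542]
tcp_rot: [-0.677, 0.736, -0.0, 0.0]
wrist_force: [-0.4, -0.5, 2.3]
gripper_width: -0.0001
```

```bash
for i in 1 2; do python3 -m crank '[{"offset":[0,0,0],"delta_rot":[0,0,0]}]' | grep -E "pos|force"; done; python3 -m crank '[{"offset":[0,0,0.02],"delta_rot":[0,0,0]},{"offset":[0,0,0.02],"delta_rot":[0,0,0]}]'| grep -E "pos|force"
```

```text
position: [0.5356, -0.0428, 0.0541]
wrist_force: [-0.7, 0.1, 2.6]
position: [0.5356, -0.0428, 0.0541]
wrist_force: [-0.5, 0.2, 3.7]
position: [0.5356, -0.0428, 0.0539]
wrist_force: [-0.6, 0.2, 4.2]
```

Contact came only at 54.3 mm and was stiff, so the second key is the latched one and has been tapped. Third key next.

```bash
python3 -m crank '[{"offset":[0,0,-1.3],"delta_rot":[0,0,0]},{"offset":[1.9,0,-1.3],"delta_rot":[0,0,0]},{"offset":[3.85,0,-1.3],"delta_rot":[0,0,0]},{"offset":[3.85,0,-0.9],"delta_rot":[0,0,0]},{"offset":[3.85,0,-0.5],"delta_rot":[0,0,0]},{"offset":[3.85,0,-0.5],"delta_rot":[0,0,0]}]'; python3 -m crank '[{"offset":[0,0,0.1],"delta_rot":[0,0,0]},{"offset":[0,0,0.2],"delta_rot":[0,0,0]},{"offset":[0,0,0.2],"delta_rot":[0,0,0]}]';python3 -m crank '[{"offset":[0,0,0.1],"delta_rot":[0,0,0]},{"offset":[0,0,0.1],"delta_rot":[0,0,0]}]'
```

```text
clock: 7.9
position: [0.532, -0.0809, 0.0583]
tcp_rot: [-0.677, 0.736, 0.001, -0.0]
wrist_force: [-0.2, 0.1, 0.5]
gripper_width: 0.0001
clock: 8.28
position: [0.5321, -0.0808, 0.0569]
tcp_rot: [-0.677, 0.736, 0.0, -0.0]
wrist_force: [-1.3, 1.5, 3.2]
gripper_width: 0.0002
clock: 8.52
position: [0.5321, -0.0808, 0.0558]
tcp_rot: [-0.677, 0.736, 0.0, -0.0]
wrist_force: [-0.2, 1.3, 3.6]
gripper_width: -0.0003
```

The third key is up and tapped. Fourth key next.

```bash
python3 -m crank '[{"offset":[0,0,-1.2],"delta_rot":[0,0,0]},{"offset":[1.9,0,-1.2],"delta_rot":[0,0,0]},{"offset":[3.8,0,-1.2],"delta_rot":[0,0,0]},{"offset":[3.8,0,-0.8],"delta_rot":[0,0,0]},{"offset":[3.8,0,-0.35],"delta_rot":[0,0,0]},{"offset":[3.8,0,-0.35],"delta_rot":[0,0,0]}]'; python3 -m crank '[{"offset":[0,0,0.1],"delta_rot":[0,0,0]},{"offset":[0,0,0.2],"delta_rot":[0,0,0]},{"offset":[0,0,0.2],"delta_rot":[0,0,0]}]';python3 -m crank '[{"offset":[0,0,0.1],"delta_rot":[0,0,0]},{"offset":[0,0,0.1],"delta_rot":[0,0,0]}]'
```

```text
clock: 9.28
position: [0.5285, -0.1185, 0.0585]
tcp_rot: [-0.677, 0.736, 0.001, -0.0]
wrist_force: [-0.7, -0.0, -0.1]
gripper_width: -0.0003
clock: 9.65
position: [0.5291, -0.1186, 0.0574]
tcp_rot: [-0.677, 0.736, 0.0, 0.0]
wrist_force: [-1.3, 1.2, 2.1]
gripper_width: 0.0001
clock: 9.9
position: [0.5291, -0.1186, 0.0564]
tcp_rot: [-0.677, 0.736, 0.0, 0.0]
wrist_force: [-1.0, 3.2, 3.4]
gripper_width: 0.0
```

All four keys are tapped. Back to the second key for the full press, lifting higher on the way across.

```bash
python3 -m crank '[{"offset":[0,0,-1.2],"delta_rot":[0,0,0]},{"offset":[-2.5,0,-1.5],"delta_rot":[0,0,0]},{"offset":[-5,0,-1.5],"delta_rot":[0,0,0]},{"offset":[-7.65,0,-1.2],"delta_rot":[0,0,0]},{"offset":[-7.65,0,-0.6],"delta_rot":[0,0,0]},{"offset":[-7.65,0,0],"delta_rot":[0,0,0]},{"offset":[-7.65,0,0],"delta_rot":[0,0,0]}]'; python3 -m crank '[{"offset":[0,0,0.2],"delta_rot":[0,0,0]},{"offset":[0,0,0.3],"delta_rot":[0,0,0]},{"offset":[0,0,0.4],"delta_rot":[0,0,0]},{"offset":[0,0,0.4],"delta_rot":[0,0,0]}]'
```

```text
clock: 10.78
position: [0.5354, -0.0436, 0.0558]
tcp_rot: [-0.677, 0.736, 0.0, -0.0]
wrist_force: [0.0, 1.0, 0.3]
gripper_width: 0.0001
clock: 11.28
position: [0.5358, -0.0436, 0.053]
tcp_rot: [-0.677, 0.736, -0.001, -0.0]
wrist_force: [-0.7, -1.6, 5.4]
gripper_width: -0.0
```

```bash
python3 -m crank '[{"offset":[0,0,0.1],"delta_rot":[0,0,0]},{"offset":[0,0,0.1],"delta_rot":[0,0,0]}]' | grep -E "pos|force"; python3 -m crank '[{"offset":[0,0,0.1],"delta_rot":[0,0,0]},{"offset":[0,0,0.1],"delta_rot":[0,0,0]},{"offset":[0,0,0.1],"delta_rot":[0,0,0]}]'| grep -E "pos|force"
```

```text
position: [0.5358, -0.0436, 0.0521]
wrist_force: [-0.8, -2.5, 7.1]
position: [0.5358, -0.0436, 0.0516]
wrist_force: [-2.5, -1.7, 10.1]
```

```bash
python3 -m crank '[{"offset":[0,0,0.07],"delta_rot":[0,0,0]},{"offset":[0,0,0.07],"delta_rot":[0,0,0]},{"offset":[0,0,0.07],"delta_rot":[0,0,0]}]' | grep -E "pos|force"; python3 -m crank '[{"offset":[0,0,-0.3],"delta_rot":[0,0,0]},{"offset":[0,0,-0.8],"delta_rot":[0,0,0]},{"offset":[0,0,-1.2],"delta_rot":[0,0,0]},{"offset":[0,0,-1.2],"delta_rot":[0,0,0]}]'| grep -E "pos|force"
```

```text
position: [0.5359, -0.0436, 0.0515]
wrist_force: [-2.8, -1.8, 13.9]
position: [0.5357, -0.0427, 0.0617]
wrist_force: [-0.8, 0.1, -0.5]
```

The press hit the bottom stop at 51.5 mm with the force climbing. A light touch will check that the key is now up.

```bash
python3 -m crank '[{"offset":[0,0,0.2],"delta_rot":[0,0,0]},{"offset":[0,0,0.4],"delta_rot":[0,0,0]},{"offset":[0,0,0.5],"delta_rot":[0,0,0]},{"offset":[0,0,0.5],"delta_rot":[0,0,0]}]' | grep -E "pos|force"; python3 -m crank '[{"offset":[0,0,0],"delta_rot":[0,0,0]}]' | grep -E "pos|force"; python3 -m crank '[{"offset":[0,0,-2],"delta_rot":[0,0,0]},{"offset":[0,0,-6],"delta_rot":[0,0,0]},{"offset":[0,4,-10],"delta_rot":[0,0,0]},{"offset":[0,8,-14],"delta_rot":[0,0,0]},{"offset":[0,10,-16],"delta_rot":[0,0,0]},{"offset":[0,10,-16],"delta_rot":[0,0,0]},{"offset":[0,10,-16],"delta_rot":[0,0,0]},{"offset":[0,10,-16],"delta_rot":[0,0,0]}]'
python3 - <<'E'
from h import *
for n in("scene","top"):
    im=ctrl.get_image(n)[:,:,::-1]; cv2.imwrite(f"pics/{n}2.png",im)
a=[]
for k in "02":
    im=cv2.imread(f"pics/scene{k}.png")[225:345,150:310]
    a.append(cv2.resize(im,None,fx=2.5,fy=2.5,interpolation=cv2.INTER_CUBIC))
b=[cv2.resize(cv2.imread(f"pics/top{k}.png")[150:270,300:460],None,fx=2.5,fy=2.5,interpolation=cv2.INTER_CUBIC) for k in "02"]
cv2.imwrite("pics/cmp.png",np.vstack([np.hstack(a),np.hstack(b)]))
E
```

```text
position: [0.5354, -0.0427, 0.0566]
wrist_force: [-0.4, -0.1, 2.7]
position: [0.5354, -0.0427, 0.0566]
wrist_force: [-0.8, 0.8, 2.4]
clock: 14.4
position: [0.4365, -0.0346, 0.2156]
tcp_rot: [-0.677, 0.736, 0.001, -0.0]
wrist_force: [0.1, -0.0, -0.5]
gripper_width: -0.0
```

View pics/cmp.png

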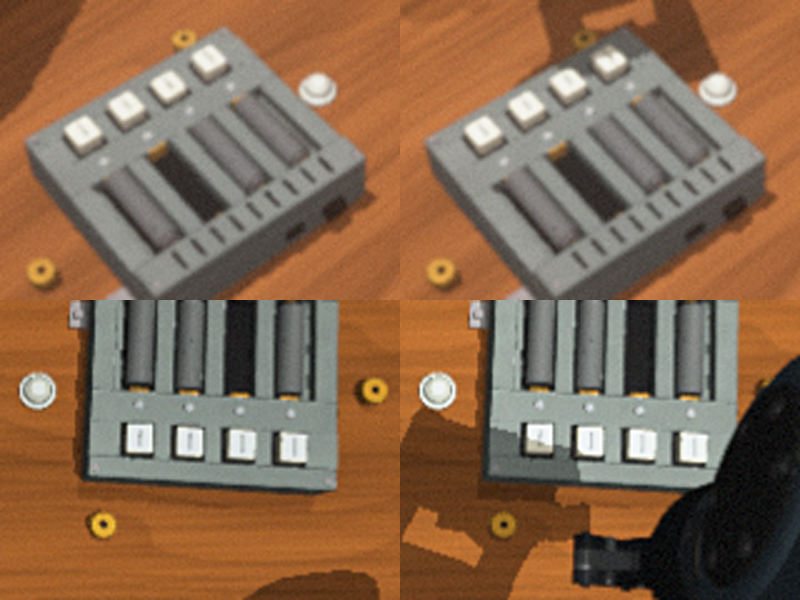

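Before and after match in both views: the cells, nuts and lens have not moved. The second key, at (568,85) in the comparison picture, now stands taller. The arm is clear of everything.

```bash
python3 -c "
from rig import ctrl
print(ctrl.finish_job())"
```

```text
the job is handed in; nothing more can be done
None
```

The latched key, second from the left, has been pressed in and released, and my checks indicate all four keys now stand up. The job was handed in at about 14.5 s.

- **Taps:** I tapped the keys left to right with the closed fingertips. Keys 1, 3 and 4 met the finger at about 58 mm and gave softly; the deepest was down about 2.6 mm. Key 2 met it only at about 54.3 mm and was stiff up to about 4.2 N.
- **Press:** I then pressed key 2 to its bottom stop, at 51.5 mm and about 14 N, and let it go.
- **Last checks:** A light touch found key 2 giving softly at 56.6 mm with about 2.5 N, so it is up. The final pictures show the cells, nuts and lens where they began, and the arm well clear. The cell box was outside the picture area I compared, but the arm never went near it. I did not touch keys 1, 3 and 4 again; in the pictures they look up. No check failed or disagreed.

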